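# Load circuit modules into the tilted storage rail

## Robot

A 7-joint arm with a two-finger parallel gripper is mounted at the origin on the work surface. World frame = base frame: x ahead of the robot, y to its left, z up, the work surface at z = 0. Lengths are in m, angles in rad, forces in N, time in s.
With the tool pointing down it reaches from about 0.425 to 0.925 m from the base axis. Payload 6.8 kg.
Tool frame: the origin (TCP) lies on the front face of the gripper's body, between the roots of the fingers; the fingertips stand 73 mm ahead of it and the grasp point (between the pads) lies 54 mm ahead of it (env.nose_length is the distance from the TCP to the fingertips, in m); z points along the fingers, y is the direction in which the jaws open and shut (so a half turn about z gives the same grasp; the last joint's range is limited). The gripper opens to 85 mm and grips with 20 to 120 N. Pads are 22 mm wide; open, the fingers measure 114 mm over their backs; the gripper's body (76 mm by 85 mm) begins 54 mm behind the grasp point. The pads swing forward as they close: fully open they stand 13 mm farther back than shut.
Start: joints at [-1.21, 0.477, 0.022, 1.555, -0.011, 1.109, -0.083], TCP at [0.305, 0.602, 0.304] pointing down, gripper open.
Joint ranges: [-2.96, 2.96], [-0.34, 2.1], [-1.41, 1.46], [0.24, 2.44], [-1.37, 4.51], [0.17, 1.92], [-2.96, 2.96]. Speed limits (rad/s): [2.39, 2.39, 3.14, 3.14, 3.14, 3.14, 3.14].

## Interface

Orientations are given as a unit quaternion [w, x, y, z].
In Python, from cell import env, kin, camera, calibration, job gives the robot as it stands. The module is installed in compiled form; this text tells all that it offers. Calls block until the motion is done:
- env.reach(position, orientation): joint-space move of the TCP to a pose.
- env.movel(position, velocity=0.15, rot=None, stop_force=None): straight line of the TCP; rot=None keeps the orientation; velocity is the mean speed in m/s. With stop_force (N) it stops when the force on the tool has changed by that much, and returns True; else False.
- env.goto_joints(angles): joint-space move.
- env.grip(opening, f_grip=None): finger opening in m; f_grip is the grip in N (None keeps the last); returns when the fingers have stopped.
- env.dwell(seconds).
- kin.inverse_kinematics(position, orientation): joint angles nearest the present ones, or None.
- env.get_state(): the state.
- camera(name): name is "scene" or "top" or "wrist"; returns (picture, depth): 384x512x3 uint8, blue, green, red; 384x512 float32, m along the optical axis (not along the pixel's ray), 0 where there is no reading.
- calibration(name): a dict with "fx", "fy", "cx", "cy" (pixels), "rvec" (rotation vector, rad) and "tvec" (3), from world to camera coordinates, as OpenCV has them. Camera axes: x right, y down, z forward; pixel columns grow to the right and rows downward; lengths in m; the calibration is good to about 2 mm. A picture is of the moment at which its call begins: read the wrist's pose just before it. calibration takes no time and is no camera call; for the wrist camera it gives the pose at the moment of the call.
A pose or a line that the arm cannot do raises env.PlanningError and nothing moves.
- job.job_done(): hands the job in, once; it reports no verdict.
The state is a dict: "time": time; "qpos": joint angles; "joint_velocities": joint speeds; "joint_torque": joint torques, N m; "tcp_pos": TCP position; "orientation": TCP orientation; "force": force on the tool from outside, world axes, zero at the start; "torque": the same for the moment, N m; "opening": finger opening in m.
Only numpy, scipy, OpenCV 4.12 (cv2) and the standard library are available. Lean on these libraries where they do the work, as an engineer would, in place of code of your own. Each camera call takes 0.05 s, during which the arm holds its last target.

## Task

Put the two loose circuit modules away in the tilted storage rail: set each one on the open upper end of the rail, brass terminals pointing downhill like the module already parked there, and push or slide it down under the lips until it is fully home. At the end all three stand in one row, each touching the next, all facing the same way; leave the battery and the bell where they are.

Things in the scene. Friction and masses are not known exactly. Their poses are not given: they have to be found in the camera images.
- rail: Fixed aluminium channel on a grey stand, tilted 15 degrees along its length. Origin: on its floor, mid-width, at the end stop's face (low end). Axes: y uphill along it, z square off its floor, x across. Floor 78 mm wide, y = 0 to 364 mm. A module in it has its axes parallel to these; its plate middle belongs at y = 120 mm (first loaded) and 200 mm (second); the parked one is at 40 mm.
- rail_mouth (a point): Mid-width on the rail's floor at y = 245 mm, where the lips begin (axes as the rail). Downhill of it: side walls 66 mm apart inside, lips folded inward over the plate's edges, 12 mm clear height beneath, lip top 15 mm above the floor, and a 44 mm wide open slot between the lips through which the housings stand up, so that a finger can push a housing's back face all the way.
- rail_apron (a point): Mid-width on the floor of the open loading apron at y = 310 mm of the rail (axes as the rail): no lips from y = 245 to 364 mm; a module set here stays by friction until pushed. Guide walls 10 mm high, from y = 243 to 303 mm, flare from 66 mm apart (inside) at the mouth to 84 mm uphill.
- parked: The module already parked at the low end of the rail, same shape as the loose ones, held fast. Origin: middle of its plate's underside; -y points to its terminals (downhill), z square out of the rail.
- mod_a_grip (a point): Centre of the first loose module's housing, 28 mm above its plate's underside, 14 mm behind the plate's middle (+y). The grey housing is 34 mm wide (x), 44 long (y), 40 tall (its top 48 mm above the plate's underside); its back face is 22 mm behind this point, 4 mm short of the plate's back edge. Grasp it across the 34 mm. Axes: -y to the terminal end, z up out of the plate.
- mod_a_front (a point): Middle between the first module's two brass terminals (10 mm thick, 12 mm tall, at its front end), at the level of the plate's top face: 40 mm ahead (-y) of and 20 mm below its housing centre. Same axes.
- mod_b_grip (a point): Centre of the second loose module's housing, 28 mm above its plate's underside, 14 mm behind the plate's middle (+y). The grey housing is 34 mm wide (x), 44 long (y), 40 tall (its top 48 mm above the plate's underside); its back face is 22 mm behind this point, 4 mm short of the plate's back edge. Grasp it across the 34 mm. Axes: -y to the terminal end, z up out of the plate.
- mod_b_front (a point): Middle between the second module's two brass terminals (10 mm thick, 12 mm tall, at its front end), at the level of the plate's top face: 40 mm ahead (-y) of and 20 mm below its housing centre. Same axes.
- mod_a: The first of two identical loose circuit modules, about 0.15 kg: white plate 60 mm wide (x), 80 long (y), 8 thick, with a grey box housing towards the back and two upright brass terminals at the front (-y). Origin: middle of the plate's underside; z up out of it. Starts flat on the table on the robot's side of the rail, turned any way.
- mod_b: The second of two identical loose circuit modules, about 0.15 kg: white plate 60 mm wide (x), 80 long (y), 8 thick, with a grey box housing towards the back and two upright brass terminals at the front (-y). Origin: middle of the plate's underside; z up out of it. Starts flat on the table on the robot's side of the rail, turned any way.
- battery: Bystander: grey block battery with black top, 67 x 67 mm, 107 mm tall with its terminals, standing loose to the robot's right. Origin at the centre of its underside.
- bell: Bystander: small bell on a white plate, 70 x 120 mm, 39 mm tall, loose to the robot's left. Origin at the centre of its underside.
Not all that is in view belongs to the job. What is shaped like the mod_b but brown or red is not meant.

How it is judged:
At the end, for the whole second after the job is handed in: Both loose modules lie at rest flat in the rail under its lips, terminals downhill: one with its plate middle 116 to 126 mm up from the end stop (against the parked module, at most 6 mm short), the other 195 to 210 mm (against the first, at most 10 mm short in all); in either order ((((y of mod_a_grip in the frame of rail between 0.13 and 0.14 m and y of mod_a_front in the frame of rail between 0.089 and 0.101 m and x of mod_a_grip in the frame of rail between -0.006 and 0.006 m and z of mod_a_grip in the frame of rail between 0.022 and 0.034 m) and (y of mod_b_grip in the frame of rail between 0.209 and 0.224 m and y of mod_b_front in the frame of rail between 0.168 and 0.185 m and x of mod_b_grip in the frame of rail between -0.006 and 0.006 m and z of mod_b_grip in the frame of rail between 0.022 and 0.034 m)) or ((y of mod_b_grip in the frame of rail between 0.13 and 0.14 m and y of mod_b_front in the frame of rail between 0.089 and 0.101 m and x of mod_b_grip in the frame of rail between -0.006 and 0.006 m and z of mod_b_grip in the frame of rail between 0.022 and 0.034 m) and (y of mod_a_grip in the frame of rail between 0.209 and 0.224 m and y of mod_a_front in the frame of rail between 0.168 and 0.185 m and x of mod_a_grip in the frame of rail between -0.006 and 0.006 m and z of mod_a_grip in the frame of rail between 0.022 and 0.034 m))) and linear speed of each of mod_a, mod_b below 0.01 m/s and angular speed of each of mod_a, mod_b below 0.1 rad/s); the robot touches nothing.
It fails at once if the battery is moved more than 20 mm (distance of battery from where it was at the start of the episode above 0.02 m).
It fails at once if the bell is moved more than 20 mm (distance of bell from where it was at the start of the episode above 0.02 m).
It also fails if it takes over 70 s, if anything falls off the work surface, if the arm or the gripper's body presses on something with over 40 N, if the wrist force passes 120 N, or if a joint passes its speed limit or range.

## Working session

There is one attempt and no reset: what is moved stays moved. The work goes in short steps, each a Python script; the robot and the scene stay as the last script left them, time stands still between calls to the robot, and variables do not carry over. Pictures are saved under pics/ and viewed, and the job is handed in when it is done.

```bash
mkdir -p pics; ls; python3 - <<'E'
from cell import env, kin, camera, calibration, job
import cv2,numpy as np
s=env.get_state();print(s['time'],s['tcp_pos'],s['orientation'],s['opening'],env.nose_length)
for n in ["scene","top","wrist"]:
    c=calibration(n);p,d=camera(n);cv2.imwrite(f"pics/{n}0.png",p);np.save(f"pics/{n}0.npy",d)
    print(n,c,d.min(),d.max())
E
```

```text
pics
0.0 [0.30483148 0.60173655 0.30292475] [-1.25010253e-04  2.32287136e-01  9.72646823e-01 -9.10408453e-04] 0.08584757245057673 0.0726
scene {'fx': 391.0555961983196, 'fy': 391.0555961983196, 'cx': 259.32942748632087, 'cy': 190.77550781186892, 'rvec': array([ 2.25324823,  0.86916055, -0.37070384]), 'tvec': array([-0.36066409, -0.16575478,  1.37594286])} 0.0 3.6572258
top {'fx': 350.77964713850776, 'fy': 350.77964713850776, 'cx': 253.86691274413033, 'cy': 189.48185989994218, 'rvec': array([ 2.20257393, -2.14009972,  0.1037871 ]), 'tvec': array([-0.01477588,  0.51806467,  0.98827304])} 0.0 1.9055378
wrist {'fx': 306.9855895308589, 'fy': 306.9855895308589, 'cx': 256.58396886273636, 'cy': 193.8872130215717, 'rvec': array([-2.4316838 , -1.49450518, -0.24417654]), 'tvec': array([-0.6738245 , -0.04227132,  0.37884617])} 0.0 0.49789274
```

View pics/scene0.png

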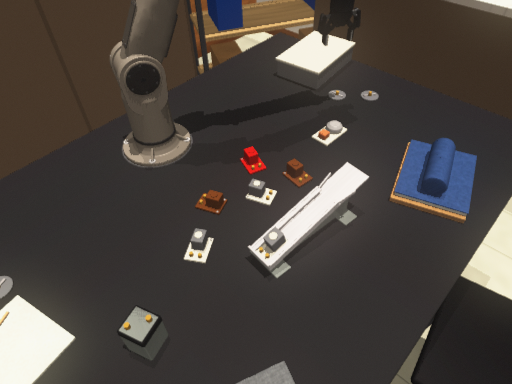

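View pics/top0.png

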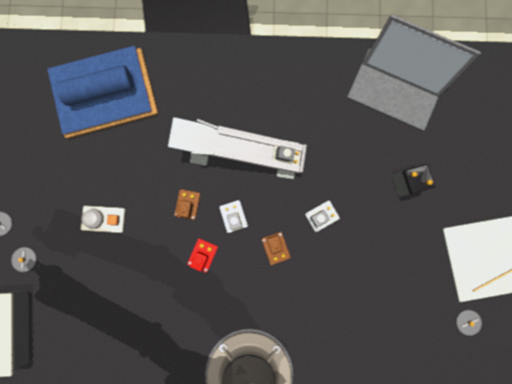

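View pics/wrist0.png

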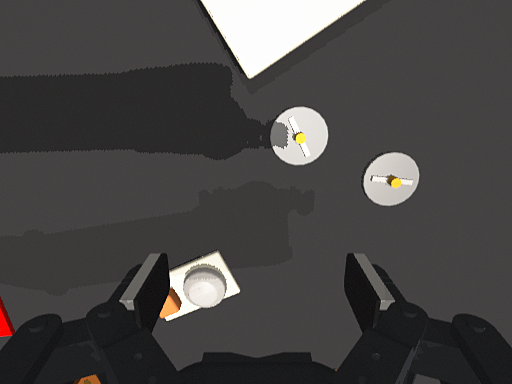

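The top view shows loose white modules at about (233,216) and (322,216). The rail runs from (170,135), its high end, to (305,158), its low end with the parked module. The brown and red items are decoys. Next I'll get rough world positions.

```bash
cat > h.py <<'E'
import cv2,numpy as np
from scipy.spatial.transform import Rotation as Ro
def cloud(c,d):
    R=cv2.Rodrigues(c['rvec'])[0];v,u=np.mgrid[:d.shape[0],:d.shape[1]]
    P=np.stack([(u-c['cx'])/c['fx']*d,(v-c['cy'])/c['fy']*d,d],-1)
    return (P-c['tvec'])@R
def ray(c,uv,z):
    R=cv2.Rodrigues(c['rvec'])[0];o=-R.T@c['tvec']
    w=np.array([(uv[0]-c['cx'])/c['fx'],(uv[1]-c['cy'])/c['fy'],1])@R
    return o+w*(z-o[2])/w[2]
E
python3 - <<'E'
from cell import calibration
from h import *
for n in ['top','scene']:
    c=calibration(n);d=np.load(f'pics/{n}0.npy');p=cv2.imread(f'pics/{n}0.png');W=cloud(c,d)
    np.set_printoptions(precision=4,suppress=True)
    m=(p.min(-1)>170)&(d>0)&(W[...,2]<.25)&(W[...,0]>.25)&(W[...,0]<1)&(abs(W[...,1])<.45)
    k,l,st,ce=cv2.connectedComponentsWithStats(m.astype(np.uint8))
    for i in range(1,k):
        if st[i,4]>80:
            q=W[l==i];print(n,st[i],ce[i],np.median(q,0),q.min(0),q.max(0))
    if n=='top':
        print('table',np.median(W[300:330,100:200,2]))
E
```

```text
top [ 168  118  138   54 3539] [231.3091 143.733 ] [0.6363 0.0696 0.0966] [ 0.5707 -0.1492 -0.0029] [0.7313 0.2388 0.1324]
top [220 201  27  31 515] [232.6757 215.5534] [0.4419 0.0592 0.01  ] [ 0.3967  0.0199 -0.002 ] [0.4851 0.0979 0.0556]
top [306 201  33  30 467] [322.8223 215.0814] [ 0.4496 -0.2002  0.0098] [ 0.4068 -0.2497 -0.0018] [ 0.4929 -0.1538  0.0553]
top [ 98 207  26  25 373] [111.4397 218.9678] [0.4241 0.4118 0.0107] [0.3868 0.3783 0.0048] [0.4558 0.4497 0.0346]
table 0.0010205440260042998
scene [312 131  28  14 125] [326.192 137.728] [0.4417 0.4004 0.0116] [0.3887 0.3787 0.0077] [0.4575 0.4499 0.0162]
scene [ 248  162  121  104 3017] [312.7872 208.9181] [0.6353 0.059  0.0929] [ 0.5728 -0.14    0.0412] [0.6943 0.2292 0.1318]
scene [246 188  31  16 170] [263.5765 196.7118] [0.4585 0.0526 0.009 ] [0.4139 0.0196 0.005 ] [0.4875 0.1005 0.0198]
scene [184 238  29  24 262] [198.9389 252.0649] [ 0.4627 -0.2127  0.0085] [ 0.4208 -0.2468  0.0034] [ 0.4968 -0.1542  0.0217]
```

```bash
python3 - <<'E'
from cell import calibration,env,kin
from h import *
np.set_printoptions(precision=4,suppress=True)
c=calibration('wrist');s=env.get_state();q=s['orientation'];Rt=Ro.from_quat(q,scalar_first=True).as_matrix()
R=cv2.Rodrigues(c['rvec'])[0];o=-R.T@c['tvec']
print(Rt);print('cam in tool',Rt.T@(o-s['tcp_pos']));print((R@Rt).T)
p=cv2.imread('pics/top0.png');cv2.imwrite('pics/top_z.png',cv2.resize(p[110:270,150:350],None,fx=4,fy=4,interpolation=cv2.INTER_CUBIC)[:600])
p=cv2.imread('pics/scene0.png');cv2.imwrite('pics/sc_z.png',cv2.resize(p[120:270,175:375],None,fx=4,fy=4,interpolation=cv2.INTER_CUBIC)[:600])
# candidate view poses
def Q(yaw): # tool down, tool x along yaw
    cx=np.array([np.cos(yaw),np.sin(yaw),0]);z=np.array([0,0,-1.]);y=np.cross(z,cx)
    return Ro.from_matrix(np.stack([cx,y,z],1)).as_quat(scalar_first=True)
for pos in [(.5,-.05,.3),(.5,-.05,.35),(.55,0,.3),(.6,0,.35),(.45,.05,.06),(.43,.05,.06)]:
  for yaw in [0,90,180,270]:
    j=kin.inverse_kinematics(pos,Q(np.radians(yaw)));print(pos,yaw,None if j is None else np.array(j))
E
```

```text
[[-0.8921  0.4518 -0.0006]
 [ 0.4518  0.8921 -0.0013]
 [-0.0001 -0.0014 -1.    ]]
cam in tool [ 0.081  -0.0006 -0.0691]
[[ 0.0001 -0.9477 -0.3192]
 [ 1.     -0.0003  0.001 ]
 [-0.001  -0.3192  0.9477]]
(0.5, -0.05, 0.3) 0 [-0.7866  0.2676  0.9155  2.0076 -0.2546  0.9837 -1.3164]
(0.5, -0.05, 0.3) 90 [-0.5795  0.2192  0.6487  1.998  -0.1596  0.9739  0.1479]
(0.5, -0.05, 0.3) 180 [-0.4407  0.2043  0.4816  1.9905 -0.114   0.9725  1.6675]
(0.5, -0.05, 0.3) 270 [-1.0107  0.4566  1.3024  2.0154 -0.51    1.0569 -2.6105]
(0.5, -0.05, 0.35) 0 [-0.8163  0.1853  0.9164  1.9467 -0.1659  1.087  -1.4013]
(0.5, -0.05, 0.35) 90 [-0.6133  0.155   0.6681  1.9378 -0.1084  1.0842  0.0998]
(0.5, -0.05, 0.35) 180 [-0.4869  0.1466  0.521   1.9314 -0.0824  1.0843  1.6389]
(0.5, -0.05, 0.35) 270 [-1.0687  0.3387  1.3149  1.9547 -0.3643  1.1249 -2.7471]
(0.55, 0, 0.3) 0 [-0.7593  0.3523  0.8188  1.9008 -0.3011  1.0156 -1.3807]
(0.55, 0, 0.3) 90 [-0.5767  0.3038  0.5718  1.891  -0.1934  1.0014  0.0792]
(0.55, 0, 0.3) 180 [-0.4088  0.2829  0.3598  1.8809 -0.1172  0.9982  1.5723]
(0.55, 0, 0.3) 270 [-1.0137  0.5
[... 291 characters left out ...]
 [-0.9444  0.6192  1.282   1.7388 -0.6224  1.267  -2.6536]
(0.45, 0.05, 0.06) 0 [-0.5329  0.565   0.3482  2.2517 -0.4937  0.3957 -1.3454]
(0.45, 0.05, 0.06) 90 [-0.4413  0.5478  0.2343  2.2459 -0.3328  0.3791  0.0704]
(0.45, 0.05, 0.06) 180 [-0.2823  0.5332  0.0407  2.2355 -0.0567  0.3738  1.3763]
(0.45, 0.05, 0.06) 270 [-0.0716  0.5389 -0.2122  2.2215  0.2778  0.4051  2.6308]
(0.43, 0.05, 0.06) 0 [-0.5405  0.5466  0.3402  2.2956 -0.5038  0.3675 -1.3425]
(0.43, 0.05, 0.06) 90 [-0.4364  0.5284  0.2122  2.2891 -0.315   0.3498  0.0446]
(0.43, 0.05, 0.06) 180 [-0.2908  0.5162  0.0367  2.2797 -0.0534  0.3465  1.3621]
(0.43, 0.05, 0.06) 270 [-0.0878  0.521  -0.2045  2.2663  0.2784  0.3766  2.616 ]
```

View pics/top_z.png

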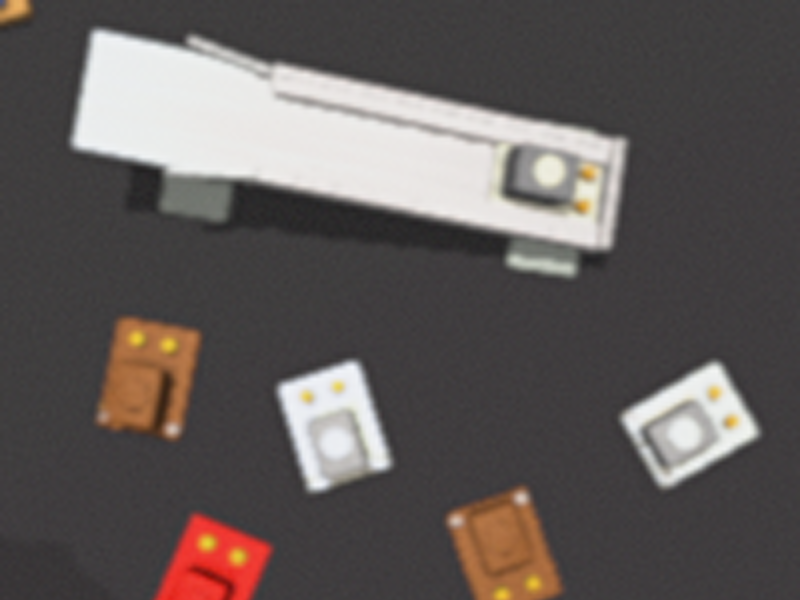

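View pics/sc_z.png

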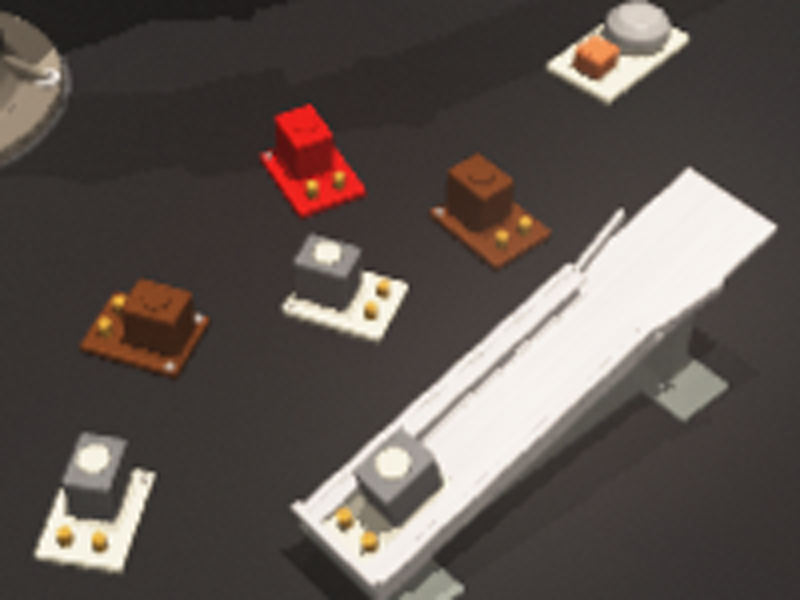

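```bash
cat >> h.py <<'E'
np.set_printoptions(precision=4,suppress=True)
def Q(yaw):
    cx=np.array([np.cos(yaw),np.sin(yaw),0]);z=np.array([0,0,-1.]);y=np.cross(z,cx)
    return Ro.from_matrix(np.stack([cx,y,z],1)).as_quat(scalar_first=True)
E
python3 - <<'E'
from cell import env,camera,calibration
from h import *
import pickle
for i,pos in enumerate([(.62,.04,.40),(.50,-.06,.36)]):
    env.reach(pos,Q(np.pi));env.dwell(.1)
    c=calibration('wrist');p,d=camera('wrist')
    pickle.dump((c,p,d),open(f'pics/w{i+1}.pkl','wb'));cv2.imwrite(f'pics/w{i+1}.png',p)
    s=env.get_state();print(s['time'],s['tcp_pos'],s['force'])
E
```

```text
2.625 [0.62   0.0409 0.3998] [ 0.4287 -0.3606 -0.3362]
3.4583 [ 0.5011 -0.0589  0.3604] [-0.2399  0.5986 -0.3778]
```

View pics/w1.png

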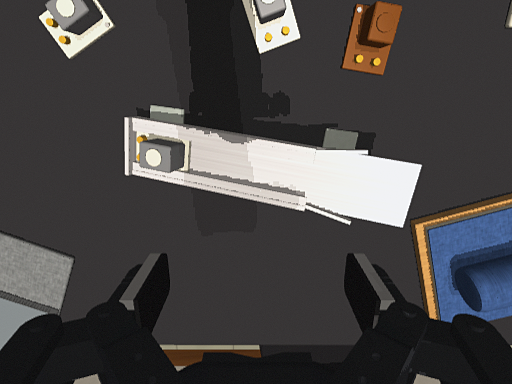

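View pics/w2.png

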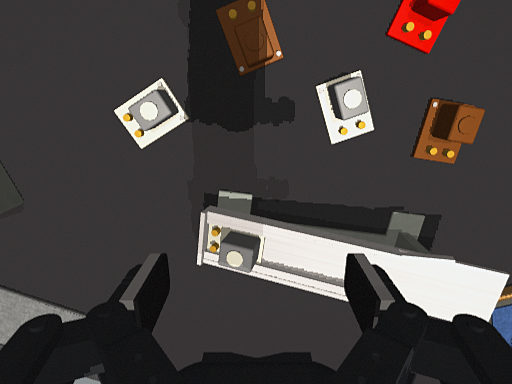

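```bash
python3 - <<'E'
from h import *
import pickle
def load(i):
    c,p,d=pickle.load(open(f'pics/w{i}.pkl','rb'));return c,p,d,cloud(c,d)
# modules
for i in (1,2):
    c,p,d,W=load(i)
    print('table z',np.median(W[60:100,100:180,2] if i==1 else W[150:200,80:110,2]))
    hsv=cv2.cvtColor(p,cv2.COLOR_BGR2HSV)
    yel=cv2.inRange(hsv,(15,150,120),(35,255,255))
    for nm,(x,y) in dict(A=(.44,.06),B=(.45,-.2)).items():
        near=(np.hypot(W[...,0]-x,W[...,1]-y)<.085)&(d>0)
        top=near&(W[...,2]>.042)&(W[...,2]<.053)
        q=W[top];
        if len(q)<50: continue
        r=cv2.minAreaRect((q[:,:2]*1000).astype(np.float32))
        pl=near&(W[...,2]>.004)&(W[...,2]<.013)
        # plate+housing union footprint by ray to z=.008 of plate pixels
        q2=W[pl];r2=cv2.minAreaRect((q2[:,:2]*1000).astype(np.float32))
        n,l,st,ce=cv2.connectedComponentsWithStats((yel&(near*255).astype(np.uint8)))
        t=[(ce[k],st[k,4],ray(c,ce[k],.02)) for k in range(1,n) if st[k,4]>8]
        print(i,nm,'top',len(q),q.mean(0),r,'plate',r2);print('   ',[ (a.round(0),s,w) for a,s,w in t])
# rail: apron plane
c,p,d,W=load(1)
m=np.zeros(d.shape,np.uint8);cv2.fillPoly(m,[np.array([(330,165),(410,173),(398,218),(345,205)])],1)
q=W[m>0];ctr=q.mean(0);u,s,vt=np.linalg.svd(q-ctr);nrm=vt[2]*np.sign(vt[2,2]);print('apron normal',nrm,'tilt',np.degrees(np.arccos(nrm[2])),'res',s[2]/np.sqrt(len(q)),ctr)
az=np.degrees(np.arctan2(nrm[1],nrm[0]));print('downhill az',az)
E
```

```text
table z -0.0012138493527086185
1 A top 417 [0.4431 0.0556 0.0465] ((444.8923034667969, 56.36222839355469), (18.38678741455078, 36.20466613769531), 0.724521815776825) plate ((448.1524658203125, 60.10449981689453), (67.39332580566406, 60.13303756713867), 19.458871841430664)
    [(array([285.,  30.]), np.int32(44), array([0.4637, 0.0775, 0.02  ])), (array([268.,  37.]), np.int32(46), array([0.4717, 0.0551, 0.02  ]))]
1 B top 896 [ 0.4483 -0.1885  0.047 ] ((443.912109375, -188.97857666015625), (33.50080490112305, 44.649383544921875), 30.300148010253906) plate ((450.3147277832031, -201.32415771484375), (61.037933349609375, 80.16513061523438), 31.298564910888672)
    [(array([49., 22.]), np.int32(41), array([ 0.4544, -0.2288,  0.02  ])), (array([62., 39.]), np.int32(42), array([ 0.4748, -0.2163,  0.02  ]))]
table z -0.001040667125718897
2 A top 1098 [0.4283 0.052  0.0472] ((428.6684875488281, 53.09220504760742), (43.84537124633789, 34.48753356933594), 19.473196029663086) plate ((442.01251220703125, 57.84052276611328), (80.2228775024414, 60.404109954833984), 19.389629364013672)
    [(array([361., 125.]), np.int32(38), array([0.4628, 0.0769, 0.02  ])), (array([344., 131.]), np.int32(36), array([0.4704, 0.0546, 0.02  ]))]
2 B top 1054 [ 0.4425 -0.1883  0.0471] ((443.0504150390625, -189.2405242919922), (33.901283264160156, 44.287071228027344), 30.655778884887695) plate ((450.1346130371094, -201.3605499267578), (59.994197845458984, 80.58953857421875), 31.007198333740234)
    [(array([126., 117.]), np.int32(40), array([ 0.4535, -0.2291,  0.02  ])), (array([138., 133.]), np.int32(39), array([ 0.4741, -0.2165,  0.02  ]))]
apron normal [ 0.8409 -0.3017  0.4493] tilt 63.29876379916697 res 0.01410087685534633 [0.6506 0.1786 0.1174]
downhill az -19.734948245075195
```

```bash
python3 - <<'E'
from h import *
import pickle
for i in (1,2):
    c,p,d=pickle.load(open(f'pics/w{i}.pkl','rb'));W=cloud(c,d)
    m=np.zeros(d.shape,np.uint8)
    poly=[(330,165),(410,173),(398,218),(345,205)] if i==1 else [(420,262),(490,275),(470,300),(420,290)]
    cv2.fillPoly(m,[np.array(poly)],1)
    m=(m>0)&(d>0)
    q=W[m]
    for _ in range(8):
        ctr=np.median(q,0) if _==0 else q.mean(0)
        if _==0: q=q[np.abs(q[:,2]-ctr[2])<.03]; ctr=q.mean(0)
        u,s,vt=np.linalg.svd(q-ctr,full_matrices=False);n=vt[2]*np.sign(vt[2,2])
        r=(q-ctr)@n;q=q[abs(r)<max(.002,2.5*np.median(abs(r)))]
    print(i,len(q),'n',n,'tilt',np.degrees(np.arccos(n[2])),'downhill az',np.degrees(np.arctan2(n[1],n[0])),'res',r.std(),ctr)
    # all rail points near plane
    R=(np.abs((W-ctr)@n)<.004)&(d>0)&(W[...,2]>.02)&(p.min(-1)>120)&(np.hypot(*(W[...,:2]-ctr[:2]).transpose(2,0,1))<.4)
    # parked housing top
    h=(W-ctr)@n
    t=(np.abs(h-.048)<.004)&(np.hypot(W[...,0]-.61,W[...,1]+.1)<.09)
    k,l,st,ce=cv2.connectedComponentsWithStats(t.astype(np.uint8))
    j=1+np.argmax(st[1:,4]);print('parked top',st[j],W[l==j].mean(0),h[l==j].mean())
    cv2.imwrite(f'pics/rm{i}.png',np.hstack([R*255,t*255]).astype(np.uint8))
    uphill=-np.array([n[0],n[1],0]);y=uphill-n*(uphill@n);y/=np.linalg.norm(y);x=np.cross(y,n)
    k,l,st,ce=cv2.connectedComponentsWithStats(R.astype(np.uint8))
    j=1+np.argmax(st[1:,4]);Q_=(W[l==j]-ctr)@np.stack([x,y],1)
    print('y range',np.percentile(Q_[:,1],[0,.2,99.8,100]))
    for a in np.arange(-.05,.08,.01):
        e=Q_[abs(Q_[:,1]-a)<.003]
        if len(e): print(round(a,3),e[:,0].min(),e[:,0].max())
E
```

```text
1 2895 n [-0.0333 -0.2554  0.9663] tilt 14.92559560697984 downhill az -97.42772079095057 res 0.0007507714070405014 [0.6509 0.1789 0.1166]
parked top [139 141  34  32 850] [ 0.6156 -0.085   0.0951] 0.047802277574397166
y range [-0.2396 -0.2385  0.0448  0.0453]
-0.05 -0.03576423267348521 0.03705045491704355
-0.04 -0.036457773312145086 0.03822800787569015
-0.03 -0.03807253415152543 0.03980773038436226
-0.02 -0.03926143897245355 0.03853046563450688
-0.01 -0.039448431419340305 0.038515646897430894
0.0 -0.039049136247379726 0.03890100727069657
0.01 -0.03910528696736286 0.03848744301730183
0.02 -0.03902801852136043 0.03864889673417733
0.03 -0.03932001663851376 0.03871308896982893
0.04 -0.03935727182538817 0.0388229255126155
2 1773 n [-0.0348 -0.2551  0.9663] tilt 14.918310057855082 downhill az -97.76005984542185 res 0.000713477793770723 [0.6363 0.1725 0.1146]
parked top [218 241  36  32 822] [ 0.6144 -0.0858  0.095 ] 0.04776657008761621
y range [-0.0932 -0.0845  0.0538  0.0545]
-0.05 -0.016771416739165025 0.03276912180455823
-0.04 -0.018411820877559038 0.04116263604802015
-0.03 -0.01952496162349208 0.04213435260388217
-0.02 -0.021098765544896703 0.04529913310003439
-0.01 -0.023492462259295178 0.051969612477931804
0.0 -0.025926231266613097 0.05272758194858375
0.01 -0.025855803319432553 0.05177270986759152
0.02 -0.02595462668447115 0.05278796277792975
0.03 -0.025888693025669093 0.036150737245568595
0.04 -0.026021943435385428 0.036216782127002314
0.05 -0.025988090988175932 0.03862142692941594
```

View pics/rm1.png

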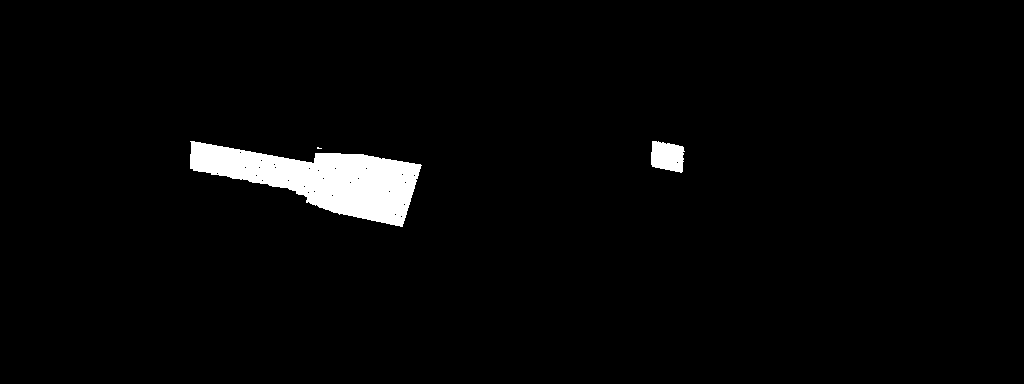

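Measurements agree with the given sizes: plates 80x60 mm, housings 44x34 mm, rail floor 78 mm wide, tilt 14.9°. Next I'll set up the frames and check IK for both grasp signs.

```bash
cat >> h.py <<'E'
AZ=np.radians(82.45);T=np.radians(15)
RY=np.array([np.cos(T)*np.cos(AZ),np.cos(T)*np.sin(AZ),np.sin(T)])
RZ=np.array([-np.sin(T)*np.cos(AZ),-np.sin(T)*np.sin(AZ),np.cos(T)])
RX=np.cross(RY,RZ);RR=np.stack([RX,RY,RZ],1)
RO=np.array([.6509,.1789,.1166])-.0003*RX-.318*RY
def rail(x,y,z): return RO+RR@np.array([x,y,z])
def inrail(p): return (np.asarray(p)-RO)@RR
def Rmod(front_az):  # module axes on table; -y to front
    y=-np.array([np.cos(front_az),np.sin(front_az),0]);z=np.array([0,0,1.]);return np.stack([np.cross(y,z),y,z],1)
def qtool(Rm,s): # tool y = s*mod x, z = -mod z
    return Ro.from_matrix(np.stack([s*Rm[:,1],s*Rm[:,0],-Rm[:,2]],1)).as_quat(scalar_first=True)
MODS=dict(A=(np.array([.4287,.0531]),np.radians(19.45)),B=(np.array([.4430,-.1892]),np.radians(-59.2)))
HG=.088
E
python3 - <<'E'
from h import *
from cell import kin
print('parked top in rail',inrail([.6156,-.085,.0951]),inrail([.6144,-.0858,.095]),'origin',RO)
for s in (1,-1):
    for k,(p,a) in MODS.items():
        for z in (HG,.3): print(s,k,z,kin.inverse_kinematics([*p,z],qtool(Rmod(a),s)))
    for y,z in ((.319,.2),(.319,.1),(.23,.1),(.16,.1)): print(s,y,z,rail(0,y,z),kin.inverse_kinematics(rail(0,y,z),qtool(RR,s)))
E
```

```text
parked top in rail [-0.      0.0553  0.0481] [-0.0011  0.0543  0.0483] origin [ 0.6102 -0.1256  0.0343]
1 A 0.088 [-0.4051  0.4579  0.1638  2.2827 -0.1809  0.4124  1.8184]
1 A 0.3 [-0.468   0.0689  0.2112  2.121  -0.0177  0.9532  1.6633]
1 B 0.088 [-0.0158  0.5315  0.3589  2.1815 -0.3893  0.4883  1.1821]
1 B 0.3 [-0.2125  0.1677  0.5507  2.0374 -0.1065  0.9636  0.9304]
1 0.319 0.2 [0.6439 0.1286 0.31  ] [-0.5477  0.4494  0.4828  1.676  -0.5305  1.0591  0.0191]
1 0.319 0.1 [0.6473 0.1542 0.2135] [-0.5461  0.5629  0.4355  1.7412 -0.6259  0.8979  0.0901]
1 0.23 0.1 [0.636  0.069  0.1904] [-0.4323  0.5704  0.4508  1.8006 -0.6617  0.8833  0.2631]
1 0.16 0.1 [0.6271 0.002  0.1723] [-0.3346  0.5906  0.4625  1.8255 -0.6876  0.8821  0.3992]
-1 A 0.088 [-0.669   0.5054  0.4894  2.299  -0.5531  0.4481 -0.9565]
-1 A 0.3 [-0.6784  0.0636  0.4346  2.1325 -0.0328  0.9517 -1.4568]
-1 B 0.088 [-0.578   1.0439  1.2573  2.2111 -1.2823  1.0308 -1.1365]
-1 B 0.3 [-0.7584  0.389   1.3128  2.0591 -0.4436  1.0245 -1.8274]
-1 0.319 0.2 [0.6439 0.1286 0.31  ] [ 0.2258  0.4832 -0.5856  1.619   0.0254  1.0007  2.7063]
-1 0.319 0.1 [0.6473 0.1542 0.2135] [ 0.1812  0.5989 -0.5859  1.6865  0.1087  0.8273  2.6384]
-1 0.23 0.1 [0.636  0.069  0.1904] [ 0.4521  0.6639 -0.7877  1.736   0.2787  0.8303  2.6313]
-1 0.16 0.1 [0.6271 0.002  0.1723] [ 0.5622  0.6823 -0.7881  1.7603  0.2861  0.8209  2.7318]
```

```bash
cat > pick.py <<'E'
import sys
from cell import env,camera
from h import *
k=sys.argv[1];p,a=MODS[k];q=qtool(Rmod(a),1)
t0=env.get_state()['time']
env.reach([*p,.20],q);env.grip(.06,40)
print('stopped',env.movel([*p,HG],.12,stop_force=8),env.get_state()['tcp_pos'])
env.grip(0,40);print('opening',env.get_state()['opening'])
env.movel([*p,.25],.2)
env.dwell(.1);s=env.get_state();print('opening',s['opening'],'force',s['force'],s['time']-t0)
for n in('wrist','scene'):cv2.imwrite(f'pics/{n}_pick{k}.png',camera(n)[0])
E
python3 pick.py A
```

```text
stopped False [0.4291 0.0531 0.0884]
opening 0.03361222102738504
opening 0.03391434424935689 force [-0.4029  0.168  -2.0402] 3.7083999999999997
```

View pics/wrist_pickA.png

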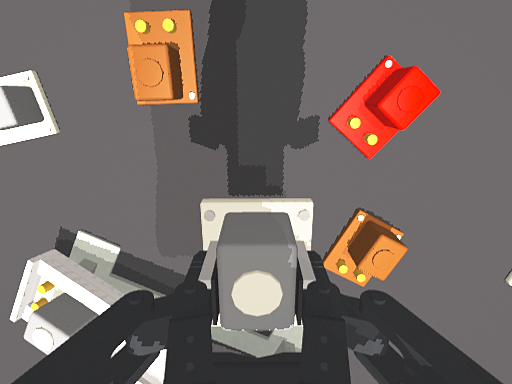

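View pics/scene_pickA.png

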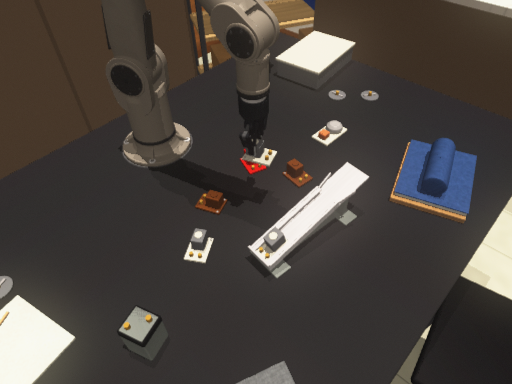

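Module A is held squarely: in the wrist picture the plate's back edge is level at row 200 and centred near column 257. Now I'll place it.

```bash
cat > place.py <<'E'
import sys
from cell import env,camera
from h import *
k=sys.argv[1];q=qtool(RR,1);t0=env.get_state()['time']
P=lambda y,z:rail(0,y+.014,HG+z)
yend=float(sys.argv[2])
env.reach(P(.305,.09),q)
print(env.movel(P(.305,.012),.15,stop_force=8));
print('down',env.movel(P(.305,-.004),.03,stop_force=4));r=inrail(env.get_state()['tcp_pos']);print('contact z',r-[0,.014,HG])
zc=max(r[2]-HG,-.003)+.0015
y1=.25
env.movel(P(.305,zc),.05)
f0=env.get_state()['force']
print('slide',env.movel(P(yend,zc),.08,stop_force=15));s=env.get_state();print(inrail(s['tcp_pos'])-[0,.014,HG],RR.T@(s['force']-f0),s['opening'],s['time']-t0)
for n in('wrist','scene'):cv2.imwrite(f'pics/{n}_place{k}.png',camera(n)[0])
E
python3 place.py A .225
```

```text
False
down True
contact z [0.0005 0.305  0.0013]
slide False
[0.     0.2259 0.0027] [-0.5864 -0.1285 -0.8862] 0.03306905836277866 3.9415999999999993
```

View pics/wrist_placeA.png

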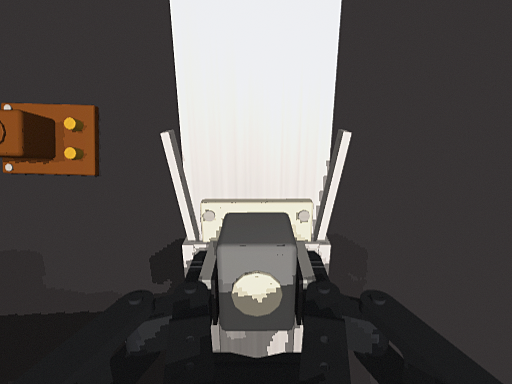

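View pics/scene_placeA.png

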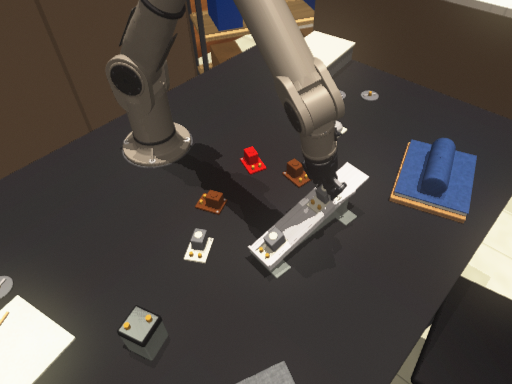

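```bash
cat > push.py <<'E'
import sys
from cell import env,camera
from h import *
k=sys.argv[1];y0=float(sys.argv[2]);yt=float(sys.argv[3]);q=qtool(RR,1);t0=env.get_state()['time']
env.grip(.055);env.dwell(.1)
r=inrail(env.get_state()['tcp_pos'])
env.movel(rail(0,r[1],HG+.055),.2);env.grip(0)
env.movel(rail(0,y0+.036+.011+.018,HG+.055),.2)
print(env.movel(rail(0,y0+.036+.011+.018,.099),.15,stop_force=8))
hit=env.movel(rail(0,yt+.036+.011-.010,.099),.06,stop_force=12)
s=env.get_state();r=inrail(s['tcp_pos']);print('hit',hit,r,'plate est',r[1]-.047,RR.T@s['force'],s['time']-t0)
cv2.imwrite(f'pics/scene_push{k}.png',camera('scene')[0])
E
python3 push.py A .226 .120
```

```text
False
hit True [-0.0004  0.1671  0.0987] plate est 0.12010267194806214 [-0.0003  1.6423  0.7161] 4.1417
```

```bash
cat > look.py <<'E'
import sys,pickle
from cell import env,camera,calibration
from h import *
k=sys.argv[1];r=inrail(env.get_state()['tcp_pos'])
if r[2]<.12:
    env.movel(rail(0,r[1]+.01,.099),.1);env.movel(rail(0,r[1]+.01,.25),.25);env.dwell(.1)
c=calibration('wrist');p,d=camera('wrist');cv2.imwrite(f'pics/look{k}.png',p);W=(cloud(c,d)-RO)@RR
t=(abs(W[...,2]-.048)<.004)&(abs(W[...,0])<.03)&(W[...,1]>0)&(W[...,1]<.364)&(d>0)
n,l,st,ce=cv2.connectedComponentsWithStats(t.astype(np.uint8))
for i in range(1,n):
    if st[i,4]>60:
        w=W[l==i];print('housing top: mean',w.mean(0),'y',np.percentile(w[:,1],[1,99]),'x',np.percentile(w[:,0],[1,99]))
print(env.get_state()['time'])
E
python3 look.py 1
```

```text
housing top: mean [0.0006 0.139  0.0481] y [0.1156 0.1557] x [-0.0163  0.0171]
16.65
```

View pics/look1.png

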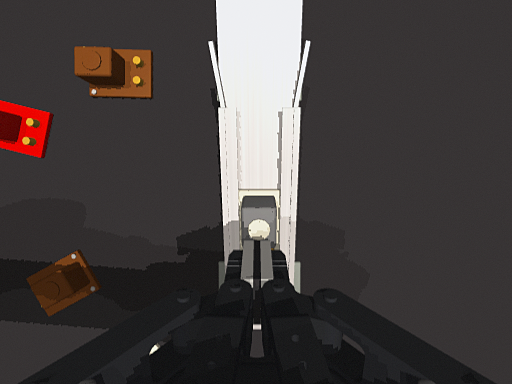

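Module A is home: its housing back face is at y = 155.7 mm (expected 156) and x ≈ 0.5 mm. Now module B.

```bash
sed -i 's/^env.reach(\[\*p,.20\],q)/env.reach([*p,.30],q);env.movel([*p,.20],.25)/' pick.py; python3 pick.py B
```

```text
stopped False [ 0.4433 -0.1894  0.0885]
opening 0.03389640032173754
opening 0.03336739023454757 force [-0.2536 -0.1968 -0.4406] 4.6583000000000006
```

View pics/wrist_pickB.png

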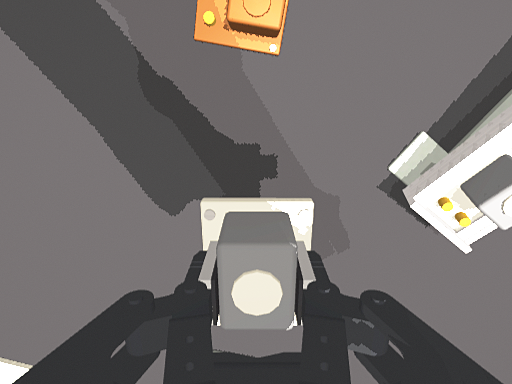

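```bash
python3 -c "
from cell import env
p=env.get_state()['tcp_pos'];env.movel([p[0],p[1],.32],.25)"; python3 place.py B .225
```

```text
False
down True
contact z [0.0004 0.3051 0.0012]
slide False
[0.     0.2259 0.0026] [-0.8018  0.9453  0.1914] 0.033482791231295876 3.9583000000000013
```

View pics/wrist_placeB.png

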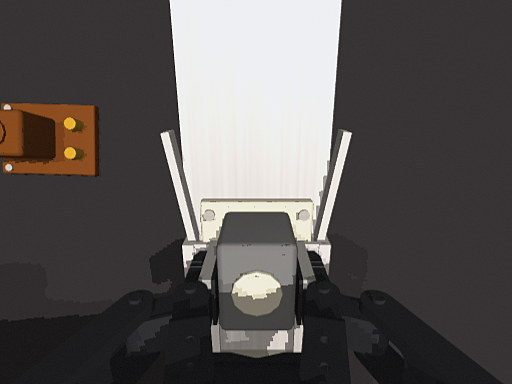

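Module B is under the lips the same way A was (mouth at row 240). Pushing it home.

```bash
python3 push.py B .226 .200 && python3 look.py 2; python3 - <<'E'
from cell import camera
import cv2
for n in('scene','top'):
    p=camera(n)[0];cv2.imwrite(f'pics/{n}_end.png',p)
p=cv2.imread('pics/scene_end.png');cv2.imwrite('pics/scene_endz.png',cv2.resize(p[140:280,220:380],None,fx=4,fy=4))
E
```

```text
False
hit True [0.     0.2472 0.0994] plate est 0.20021046356729355 [0.3997 1.1936 2.3831] 2.9750000000000014
housing top: mean [0.0008 0.2189 0.0481] y [0.1958 0.2358] x [-0.0161  0.0172]
housing top: mean [-0.0013  0.0671  0.048 ] y [0.0578 0.0759] x [-0.0086  0.0059]
30.075
```

View pics/look2.png

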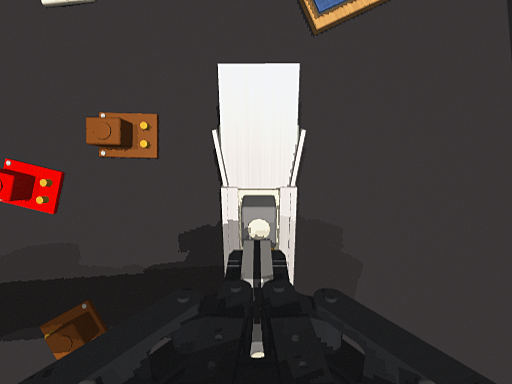

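View pics/scene_endz.png

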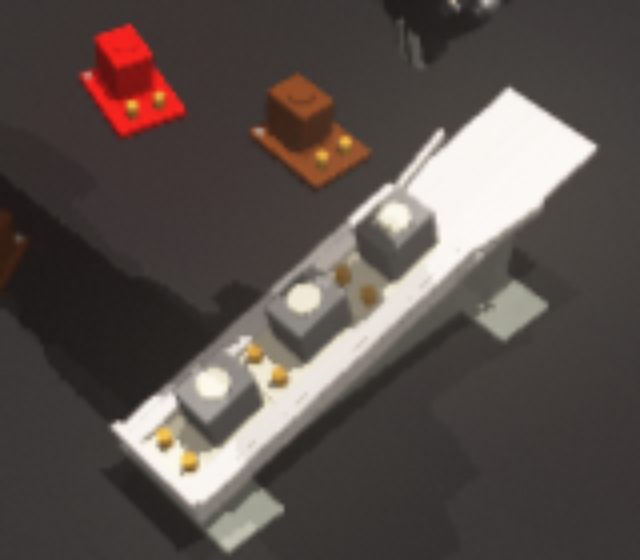

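The scene picture shows all three modules in one row, terminals downhill. Their housing back faces are at 75.9, 155.7 and 235.8 mm, so the spacing is about 80 mm. The gripper is clear, so I'm handing in.

```bash
python3 -c "
from cell import env,job
env.dwell(.3);job.job_done();print(env.get_state()['time'])"
```

```text
the job is handed in; nothing more can be done
the job is handed in; nothing more can be done
```

Both loose modules are in the storage rail behind the parked one, terminals downhill. I handed the job in at about 30 s of the 70 s allowed.

For each module, I gripped it by its housing, set it on the apron and slid it about 60 mm under the lips. I then let go and pushed it home with closed fingers until the push met firm resistance.

**Final position:** the last wrist-camera depth checks put the housing back faces at 75.9 mm (parked), 155.7 mm and 235.8 mm up the rail. That puts the plate middles at about 120 and 200 mm, as required. Both sat within 1 mm of mid-width, with their housing tops 48.1 mm above the floor, so they lie flat.

**Agreement and limits:** the stop positions of the two pushes gave the same plate positions, 120.1 and 200.2 mm. No check failed. I measured the first module after its own push, not again after the second. The final scene picture shows all three evenly spaced.

**Battery and bell:** I kept the arm's moves away from both, but I did not measure their positions again at the end.

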